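# Hold a wet board on its balance in the flip stand

### The arm

A 6-joint arm with a two-finger parallel gripper is mounted at the origin on the work surface. World frame = base frame: x ahead of the robot, y to its left, z up, the work surface at z = 0. Lengths are in m, angles in rad, forces in N, time in s.
With the tool pointing down it reaches from about 0.275 to 0.975 m from the base axis. Payload 8.4 kg.
Tool frame: the origin (TCP) lies at the very end of the fingers, on their centre line; the grasp point (between the pads) lies 19 mm behind it; z points along the fingers, y is the line along which they close (so a half turn about z gives the same grasp; the last joint's range is limited). The gripper opens to 92 mm and grips with 3 to 60 N. Pads are 20 mm wide; open, the fingers measure 128 mm over their backs; the gripper's body (75 mm by 189 mm) begins 69 mm behind the grasp point.
Start: joints at [-1.147, 0.353, 1.633, -0, 1.155, -0.002], TCP at [0.258, -0.569, 0.215] pointing down, gripper open.
Joint ranges: [-2.63, 2.63], [-0.92, 2.1], [0.06, 2.66], [-1.3, 4.44], [0, 2.69], [-3.02, 3.02]. Speed limits (rad/s): [2.22, 2.22, 2.79, 3.14, 3.14, 3.14].

### API

Orientations are given as a unit quaternion [w, x, y, z].
In Python, from bench import * gives the robot as it stands.
- The arm moves only by the tool jog_arm, never from a script. Its arguments are lists of equal length, an entry for each row: "travel": the shift along the tool's x, y, z in m, a list of three; "turn": the turn about the tool's z in rad. A call has 1 to 12 rows; each row is the pose to reach, as a shift and turn from the pose commanded when the call began, along the tool's axes at that moment; what a row does not reach only later rows make up. A row lasts 1/8 s, in which the tool goes at most 62.5 mm and 10.7 degrees, less where a joint would pass 70% of its speed; a pose out of reach is approached as far as the arm can. A call with a gripper value outside its range is refused whole. "grip" is the opening in per cent of the stroke, from 0 (shut) to 100 (fully open), set as the call begins (left out, the last holds). The fingers move at their own pace and stop on an object; "grip_force" is the grip in N (left out, the last holds). Time passes only in rows, so rows that repeat a pose let the fingers close. It gives the time, the measured TCP pose, the force, the opening and the grip force at its end, in the units of the state.
- get_obs(): the state, without advancing time (a new reading comes with each control period).
- camera(name): name is "scene" or "side" or "wrist"; returns (picture, depth): 480x640x3 uint8, red, green, blue; 480x640 float32, m along the optical axis (not along the pixel's ray), 0 where there is no reading.
- get_calibration(name): a dict with "camera_matrix" (3x3 intrinsics, pixels), "xyz" and "rotation" of the camera in the world. Camera axes: x right, y up, looking along -z (the intrinsics and any distortion apply to the point x, -y, -z); pixel columns grow to the right and rows downward; lengths in m; the calibration is good to about 2 mm. The wrist camera is an equidistant fisheye: a pixel r from the principal point sees the ray r / f radians off the axis. A picture is of the moment at which its call begins: read the wrist's pose just before it. get_calibration takes no time and is no camera call; for the wrist camera it gives the pose at the moment of the call.
- sign_off(): hands the job in; it is judged then, once.
The state is a dict: "t": time; "joint_positions": joint angles; "joint_vel": joint speeds; "effort": joint torques, N m; "tcp_pos": TCP position; "ee_rot": TCP orientation; "force": force on the tool from outside, world axes, zero at the start; "moment": the same for the moment, N m; "finger_gap": finger opening in m; "grip_force": force on a finger pad.
Only numpy, scipy, OpenCV 4.12 (cv2) and the standard library are available. Lean on these libraries where they do the work, as an engineer would, in place of code of your own. Each camera call takes 0.05 s, during which the arm holds its last target. There are 200 camera calls.

### The job

The freshly painted board lies loose in the tilting frame of the flip stand. Lock it in by swinging the red keeper bar shut over its edge until it snaps home behind its ball catch; then take the frame by its black grip bar, swing it gently up to its balance point, upright over the hinge, without letting it drop back or go over, and finish while still holding the grip bar with the frame balanced there. The paint is wet, so do not touch the board, and leave the other things on the bench where they are.

Things in the scene. Friction and masses are not known exactly. Their poses are not given: they have to be found in the camera images.
- stand: Flip stand for painting small boards, screwed to the bench: plywood base 340 (x) x 270 (y) x 18 mm, two aluminium hinge cheeks, four rubber-tipped rests. Origin on the bench under the middle of the hinge axis; z up, y along the hinge axis; at the start the frame lies to its -x side, towards the robot.
- tilt_frame (a joint): Angle (rad) of the frame about its hinge (the stand's y axis, 75 mm above the bench). 0: flat on the front rests. 1.571: upright, its balance point (within 0.02, whatever the board weighs). 3.14: flipped over onto the back rests. The hinge is almost free: off balance, the frame falls if let go. All that swings weighs 0.68 to 0.82 kg; lifting from flat takes 3 to 4 N at the grip bar.
- frame_hinge (a point): Middle of the hinge axis, 75 mm above the bench; it stays put, its axes turn with the frame (at 0 they are the stand's). The frame is aluminium, 210 mm wide along the hinge, its rails reach 11.5 mm below and 7.5 mm above the hinge plane, its free edge is 161 mm from the hinge axis.
- grip_bar: Black round grip bar off the frame's free edge, parallel to the hinge: a sleeve 14 mm thick and 96 mm long that turns freely on its rod, carried by 10 mm arms 55 mm either side of its middle. Origin in its middle: 212 mm from the hinge axis, in the hinge plane (75 mm above the bench with the frame flat, 287 mm when upright); y along it. 44 mm of open gap to the free edge.
- keeper (a joint): Angle (rad) of the red keeper bar in the frame's plane. 0: shut against its stop pin, pointing to the free edge, over the board's left edge (as the robot sees it). Starts open, 0.9 to 1.5 out to the left; it opens clockwise seen from above and stays where left. From 0.23 to 0.05 it rides over a spring ball (about 3 N at the knob); below 0.05 the ball snaps up behind it and holds it shut.
- keeper_knob (a point): Middle of the upright round black knob near the keeper's free end: 16 mm thick, 30 mm tall, 132 mm from the pivot. With the frame flat its middle is 104 mm, its foot (the bar's upper face) 89 mm above the bench. Shut, it is 152 mm from the hinge axis and 80 mm left of the frame's middle. The bar is 18 mm wide, 5 mm thick and ends 12 mm past the knob's middle.
- keeper_pivot (a point): Pivot of the keeper bar, at the bar's underside: on the frame 20 mm from the hinge axis towards the free edge, 80 mm left of the frame's middle and 9 mm above the hinge plane (84 mm above the bench with the frame flat).
- board: The freshly painted board, grey with a red border, 110 x 170 x 15 mm, 0.14 to 0.28 kg, lying loose in the frame's pocket, its upper face 82.5 mm above the bench. Origin in the middle of its underside. Held at the right by the frame's fixed lip and at the left by the keeper once shut. Wet on all sides: not to be touched.
- frame_seat (a point): Point of the frame where the board's origin belongs: 86.5 mm from the hinge axis, in the middle, 7.5 mm below the hinge plane. Turns with the frame.
- brush: Flat paint brush 160 mm long lying on the bench right of the stand, 15 mm high. Origin under its ferrule.
- bottle_red: Red paint bottle, 68 mm across, 215 mm tall, standing at the right. Origin under its middle.
- bottle_black: Black paint bottle, 68 mm across, 215 mm tall, standing at the right. Origin under its middle.
- filler_tub: White filler tub with a red lid, 90 mm across, 75 mm tall, at the left. Origin under its middle.
- sanding_block: Cork sanding block 110 x 60 x 38 mm, lying at the front left. Origin under its middle.
- offcut: Wooden offcut 120 x 60 x 27 mm, lying at the front right. Origin under its middle.
- paint_tray: Black paint tray 290 x 170 x 60 mm with a roller in it, at the far left. Origin under its middle.

How it is judged:
On the way, in this order (a step that is already met when the one before it is completed fails the run):
1. the keeper bar is shut behind its ball catch, the frame still lying flat (value of joint keeper below 0.035 rad and value of joint tilt_frame below 0.08 rad and distance between board and frame_seat below 0.008 m), for 0.2 s.
2. the frame stands at its balance point, held by the grip bar, the keeper still shut (value of joint tilt_frame between 1.47 and 1.67 rad and velocity of joint tilt_frame between -0.15 and 0.15 rad/s and contact force between the fingers and grip_bar above 1 N and value of joint keeper below 0.035 rad and distance between board and frame_seat below 0.008 m), for 0.5 s.
At the end, for the whole second after the job is handed in: The frame stands still within 0.1 rad of upright (1.571), the robot's fingers holding the grip bar (contact over 1 N), the keeper shut (below 0.035 rad) and the board still in its seat (within 8 mm) (all of step 2); the arm keeps its last pose, push and grip.
It fails at once if the frame is raised while the keeper is not shut (value of joint tilt_frame above 0.2 rad and value of joint keeper above 0.05 rad).
It fails at once if the frame goes over past its balance point (more than 0.28 rad beyond) (value of joint tilt_frame above 1.85 rad).
It fails at once if the frame is dropped or flung (faster than 2.5 rad/s) (velocity of joint tilt_frame above 2.5 rad/s or velocity of joint tilt_frame below -2.5 rad/s).
It fails at once if the robot touches the wet board (contact force between any of the fingers, the arm and board above 0.5 N).
It fails at once if a thing on the bench is pushed or knocked over (moved over 20 mm) (distance of any of brush, bottle_red, bottle_black, filler_tub, sanding_block, offcut, paint_tray from where it was at the start of the episode above 0.02 m).
It also fails if it takes over 56 s, if anything falls off the work surface, if the arm or the gripper's body presses on something with over 40 N, if the wrist force passes 120 N, or if a joint passes its speed limit or range.

## Working session

There is one attempt and no reset: what is moved stays moved. The work goes in short steps, Python scripts to look and compute and a tool call to move; the robot and the scene stay as the last step left them, time stands still between calls to the robot, and variables do not carry over. Pictures are saved under pics/ and viewed, at most 10 in all, crops included, and the job is handed in when it is done.

Besides the shell and the picture viewer there is one more tool, called after ">>>" as name([rows], argument=value, ...), one row to a line, values as JSON. jog_arm: Moves the arm, as the interface text tells. Its arguments: {"type":"object","properties":{"travel":{"type":"array"},"turn":{"type":"array"},"grip":{"type":"number"},"grip_force":{"type":"number"}},"required":["travel","turn"]}

```bash
mkdir -p pics; ls; python3 - <<'E'
from bench import *
import cv2,numpy as np
o=get_obs();print({k:np.round(v,3).tolist() for k,v in o.items()})
for n in ["scene","side"]:
    p,d=camera(n);cv2.imwrite(f"pics/{n}0.png",p[:,:,::-1]);np.save(f"pics/{n}0.npy",d)
    c=get_calibration(n);print(n,{k:np.round(v,3).tolist() for k,v in c.items()})
E
```

```text
pics
{'t': 0.0, 'joint_positions': [-1.147, 0.354, 1.634, 0.0, 1.155, -0.002], 'joint_vel': [0.001, 0.001, -0.001, -0.001, -0.001, -0.001], 'effort': [0.003, -59.385, -33.422, 0.07, 0.023, -0.0], 'tcp_pos': [0.258, -0.569, 0.214], 'ee_rot': [-0.001, 0.977, 0.211, -0.0], 'force': [0.522, 0.813, 0.348], 'moment': [-0.029, 0.034, 0.004], 'grip_force': 0.0, 'finger_gap': 0.092}
scene {'camera_matrix': [[581.982, 0.0, 328.112], [0.0, 581.982, 249.05], [0.0, 0.0, 1.0]], 'xyz': [1.239, -0.871, 0.994], 'rotation': [0.851, 0.411, 0.14, 0.296]}
side {'camera_matrix': [[597.044, 0.0, 322.958], [0.0, 597.044, 227.936], [0.0, 0.0, 1.0]], 'xyz': [-0.027, 0.86, 1.29], 'rotation': [-0.286, -0.102, 0.336, 0.892]}
```

View pics/scene0.png

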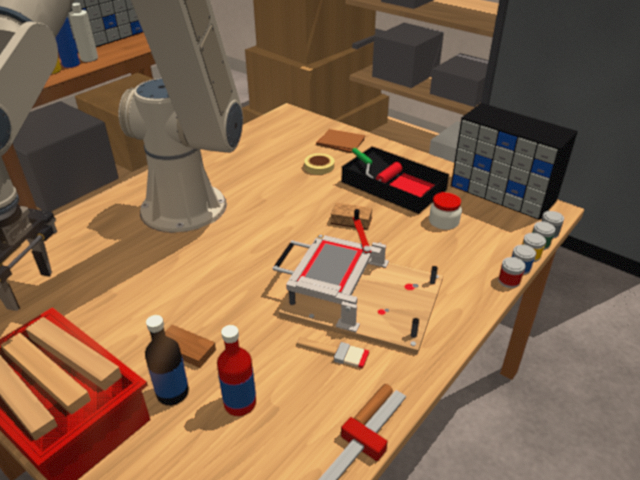

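View pics/side0.png

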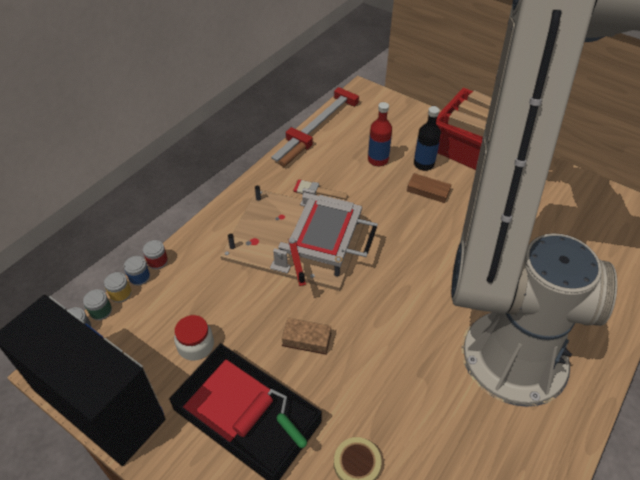

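The scene view shows the grip bar at about (285,257) and the knob at about (357,214). In the side view they are at about (371,238) and (301,279). I'll enlarge both for precision.

```bash
cat > h.py <<'E'
from bench import *
import cv2,numpy as np
from scipy.spatial.transform import Rotation as R
def rot(q): return R.from_quat([q[1],q[2],q[3],q[0]])
def ray(c,u,v):
    K=np.array(c["camera_matrix"]);d=np.array([(u-K[0,2])/K[0,0],-(v-K[1,2])/K[1,1],-1])
    return np.array(c["xyz"]),rot(c["rotation"]).apply(d)
def at_z(n,u,v,z):
    o,d=ray(get_calibration(n),u,v);return o+d*(z-o[2])/d[2]
def at_d(n,u,v,D):
    o,d=ray(get_calibration(n),u,v);return o+d*D
E
python3 - <<'E'
from h import *
a=cv2.imread("pics/scene0.png")[195:345,265:365+40];b=cv2.imread("pics/side0.png")[175:325,260:400]
cv2.imwrite("pics/c0.png",np.hstack([cv2.resize(x,(400,429) if 0 else (x.shape[1]*4-x.shape[1]*4%4,600))[:, :400] if 0 else cv2.resize(x,None,fx=2.8,fy=2.8,interpolation=cv2.INTER_CUBIC) for x in (a,b)]))
E
```

```text
(no output)
```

View pics/c0.png

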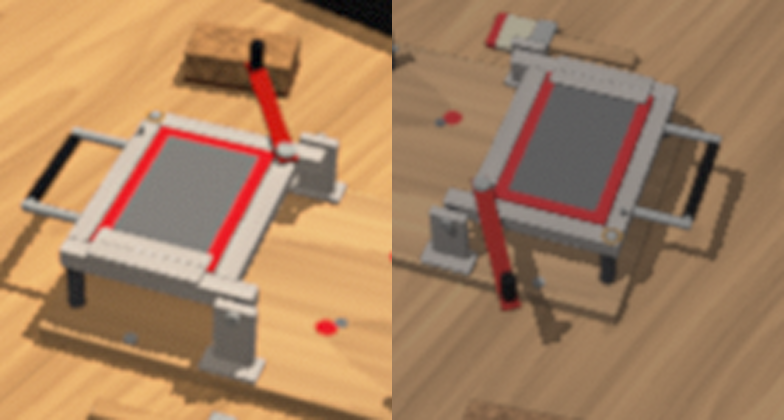

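Crop: the grip bar runs (712,143)–(694,222) in the side half and (77,138)–(30,205) in the scene half. The knob is at (508,288) and (257,54), the pivot at (485,183) and (285,152).

```bash
python3 - <<'E'
from h import *
S={"knob":((257,54),(508,288),.104),"piv":((285,152),(485,183),.092),"gL":((77,138),(694,222),.078),"gR":((30,205),(712,143),.078)}
P={}
for k,(a,b,z) in S.items():
    a=(a[0]/2.8+265,a[1]/2.8+195);b=((b[0]-392)/2.8+260,b[1]/2.8+175)
    p,q=at_z("scene",*a,z),at_z("side",*b,z)
    ds=[at_d(n,*w,np.load(f"pics/{n}0.npy")[int(round(w[1])),int(round(w[0]))]) for n,w in(("scene",a),("side",b))]
    P[k]=(p+q)/2;print(k,p.round(3),q.round(3),"depth",*[x.round(3) for x in ds])
g=(P["gL"]+P["gR"])/2;y=P["gL"]-P["gR"];print("yaw",np.arctan2(-y[0],y[1]),"len",np.linalg.norm(y))
# fit stand pose: points in stand frame
from scipy.optimize import least_squares
M={"gL":(-.212,.048),"gR":(-.212,-.048),"piv":(-.020,.08)}
def f(x):
    r=R.from_euler('z',x[2]).as_matrix()[:2,:2];return np.concatenate([r@np.array(M[k])+x[:2]-P[k][:2] for k in M])
s=least_squares(f,[.7,0,0]);x=s.x;print(x,s.fun.round(4))
r=R.from_euler('z',x[2]).as_matrix()[:2,:2]
d=r.T@(P["knob"][:2]-x[:2])-np.array(M["piv"]);print("knob rel",d,np.linalg.norm(d),"angle",np.arctan2(d[1],-d[0]))
E
```

```text
knob [0.518 0.171 0.104] [0.511 0.174 0.104] depth [0.519 0.17  0.105] [0.51  0.176 0.107]
piv [0.617 0.079 0.092] [0.607 0.083 0.092] depth [0.614 0.083 0.087] [0.607 0.082 0.091]
gL [ 0.447 -0.008  0.078] [ 0.428 -0.002  0.078] depth [ 0.446 -0.006  0.076] [ 0.458 -0.058  0.   ]
gR [ 0.477 -0.104  0.078] [ 0.467 -0.095  0.078] depth [ 0.474 -0.101  0.074] [ 0.465 -0.091  0.082]
yaw 0.34696453780414244 len 0.10037207601557893
[0.65624507 0.01235851 0.31388322] [ 0.0019 -0.0024 -0.0026  0.0007  0.0007  0.0016]
knob rel [-0.0649822   0.11614156] 0.13308474295322897 angle 1.060682154560232
```

The measurements agree: stand at (0.656, 0.012), yaw 0.31, keeper angle about 1.06. I'll raise the tool first to clear the bottles, then move across and turn.

>>> jog_arm([
  [0, 0, -0.06],
  [0, 0, -0.12],
  [0, 0, -0.18],
  [0.041, -0.043, -0.18],
  [0.082, -0.086, -0.18],
  [0.123, -0.13, -0.18],
  [0.164, -0.173, -0.18],
  [0.205, -0.216, -0.18],
  [0.246, -0.26, -0.18],
  [0.287, -0.303, -0.18],
  [0.328, -0.346, -0.18],
  [0.37, -0.39, -0.18],
], turn=[0, 0, 0, -0.18, -0.36, -0.54, -0.72, -0.9, -1.08, -1.26, -1.44, -1.62], grip=60)

```text
t: 1.6
tcp_pos: [0.4341, -0.0593, 0.3946]
ee_rot: [0.0, 0.518, 0.855, 0.0]
force: [0.3, 0.0, 0.3]
finger_gap: 0.0548
grip_force: 0.0
```

```bash
cat >> h.py <<'E'
def mv(xyz,yd):
    """travel/turn to put TCP at xyz with tool y axis along world angle yd (mod pi)"""
    o=get_obs();r=rot(o["ee_rot"]);y=r.apply([0,1,0]);cur=np.arctan2(y[1],y[0])
    t=-(yd-cur);t=(t+np.pi/2)%np.pi-np.pi/2
    print("t",round(o["t"],2),"tcp",np.round(o["tcp_pos"],4),"ydir",cur.round(3),"j6",round(o["joint_positions"][5],2),"F",np.round(o["force"],1),"gap",round(o["finger_gap"],4),"-> travel",r.inv().apply(np.array(xyz)-o["tcp_pos"]).round(4),"turn",t.round(3))
E
python3 -c "
from h import *
mv([.515,.172,.25],.825)"
```

```text
t 1.6 tcp [ 0.4341 -0.0593  0.3946] ydir 0.481 j6 -0.62 F [0.3 0.  0.3] gap 0.0548 -> travel [0.1677 0.1786 0.1446] turn -0.344
```

>>> jog_arm([
  [0.042, 0.045, 0.0],
  [0.084, 0.09, 0.03],
  [0.126, 0.134, 0.07],
  [0.168, 0.179, 0.1],
  [0.168, 0.179, 0.125],
  [0.168, 0.179, 0.125],
], turn=[-0.1, -0.2, -0.3, -0.344, -0.344, -0.344])

```text
t: 2.35
tcp_pos: [0.5147, 0.1706, 0.2667]
ee_rot: [-0.002, 0.366, 0.931, -0.002]
force: [0.2, -0.7, 1.0]
finger_gap: 0.0553
grip_force: 0.0
```

```bash
python3 -c "
from h import *
mv([.515,.172,.1],.825)
c=get_calibration('wrist');print(c)
p,d=camera('wrist');cv2.imwrite('pics/w1.png',p[:,:,::-1]);np.save('pics/w1.npy',d)"
```

```text
t 2.35 tcp [0.5147 0.1706 0.2667] ydir 0.821 j6 -0.5 F [ 0.2 -0.7  1. ] gap 0.0553 -> travel [0.0003 0.002  0.1667] turn -0.004
{'camera_matrix': array([[371.64829954,   0.        , 320.25539041],
       [  0.        , 371.64829954, 241.59783228],
       [  0.        ,   0.        ,   1.        ]]), 'xyz': array([0.46717759, 0.21577047, 0.43637277]), 'rotation': array([ 0.91007492, -0.11009442, -0.04571951,  0.39692895])}
```

View pics/w1.png

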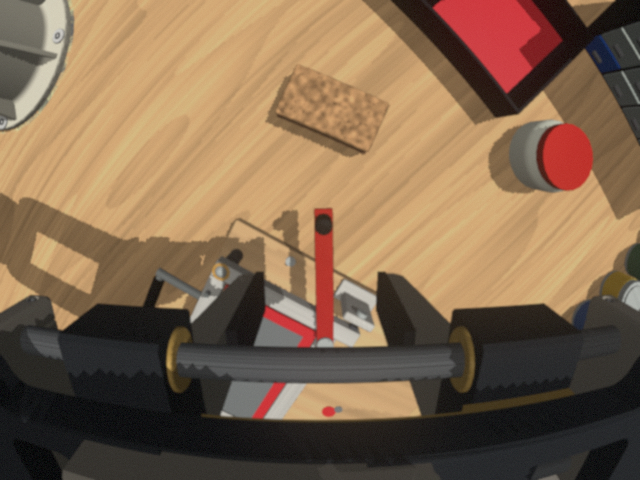

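The wrist view shows the knob top at about (323,223), the pivot screw at about (324,343) and the left end of the grip bar at about (155,290).

```bash
cat >> h.py <<'E'
def wray(c,u,v,z):
    K=np.array(c["camera_matrix"]);x,y=(u-K[0,2])/K[0,0],(v-K[1,2])/K[0,0];r=np.hypot(x,y)+1e-9
    d=rot(c["rotation"]).apply([np.sin(r)*x/r,-np.sin(r)*y/r,-np.cos(r)]);o=np.array(c["xyz"]);return o+d*(z-o[2])/d[2]
E
python3 -c "
from h import *
c=get_calibration('wrist')
k=wray(c,323,223,.119);p=wray(c,324,343,.092);g=wray(c,159,272,.078)
print(k,p,g,np.linalg.norm((k-p)[:2]))
from scipy.ndimage import center_of_mass
a=np.arctan2((k-p)[1],(k-p)[0]);print('bar dir',a,'keeper',np.pi+.314-a)"
```

```text
[0.51385139 0.17441684 0.119     ] [0.61270289 0.08444658 0.092     ] [0.43679625 0.00197926 0.078     ] 0.13366475656591928
bar dir 2.4031948506043257 keeper 1.0523978029854675
```

>>> jog_arm([
  [0.003, 0.002, 0.05],
  [0.003, 0.002, 0.1],
  [0.003, 0.002, 0.14],
  [0.003, 0.002, 0.16],
  [0.003, 0.002, 0.172],
  [0.003, 0.002, 0.172],
], turn=[0, 0, 0, 0, 0, 0])

```text
t: 3.15
tcp_pos: [0.516, 0.1731, 0.0983]
ee_rot: [0.0, 0.367, 0.93, 0.0]
force: [-0.2, 0.7, 0.2]
finger_gap: 0.0551
grip_force: 0.0
```

>>> jog_arm([
  [0, 0, 0],
  [0, 0, 0],
  [0, 0, 0],
  [0, 0, 0],
  [0, 0, 0],
  [0, 0, 0],
], turn=[0, 0, 0, 0, 0, 0], grip=0, grip_force=10)

```text
t: 3.9
tcp_pos: [0.5156, 0.1737, 0.0977]
ee_rot: [0.0, 0.367, 0.93, 0.0]
force: [0.0, 1.0, 1.3]
finger_gap: 0.0155
grip_force: 10.0
```

```bash
python3 -c "
from h import *
P=np.array([.6125,.083]);th0=.314
o=get_obs();k=np.array(o['tcp_pos'])
a0=np.pi-np.arctan2(k[1]-P[1],k[0]-P[0])+th0;print('a0',a0, np.linalg.norm(k[:2]-P), o['finger_gap'],o['grip_force'])
for a in np.linspace(a0,-.0,13)[1:]:
    q=P+.132*np.array([np.cos(np.pi+th0-a),np.sin(np.pi+th0-a)])
    print(round(a,3),end=' ');mv([*q,.094],np.pi/2+th0-a)
"
```

```text
a0 1.0661355256931317 0.13270231080403483 0.015517599485514075 10.00015452504158
0.977 t 3.9 tcp [0.5156 0.1737 0.0977] ydir 0.819 j6 -0.5 F [0.  1.  1.3] gap 0.0155 -> travel [-0.0012 -0.0117  0.0037] turn -0.088
0.888 t 3.9 tcp [0.5156 0.1737 0.0977] ydir 0.819 j6 -0.5 F [0.  1.  1.3] gap 0.0155 -> travel [-0.0028 -0.0233  0.0037] turn -0.177
0.8 t 3.9 tcp [0.5156 0.1737 0.0977] ydir 0.819 j6 -0.5 F [0.  1.  1.3] gap 0.0155 -> travel [-0.0053 -0.0348  0.0037] turn -0.266
0.711 t 3.9 tcp [0.5156 0.1737 0.0977] ydir 0.819 j6 -0.5 F [0.  1.  1.3] gap 0.0155 -> travel [-0.0089 -0.0459  0.0037] turn -0.355
0.622 t 3.9 tcp [0.5156 0.1737 0.0977] ydir 0.819 j6 -0.5 F [0.  1.  1.3] gap 0.0155 -> travel [-0.0135 -0.0567  0.0037] turn -0.444
0.533 t 3.9 tcp [0.5156 0.1737 0.0977] ydir 0.819 j6 -0.5 F [0.  1.  1.3] gap 0.0155 -> travel [-0.019  -0.0671  0.0037] turn -0.533
0.444 t 3.9 tcp [0.5156 0.1737 0.0977] ydir 0.819 j6 -0.5 F [0.  1.  1.3] gap 0.0155 -> travel [-0.0254 -0.0769  0.0037] turn -0.621
0.355 t 3.9 tcp [0.5156 0.1737 0.0977] ydir 0.819 j6 -0.5 F [0.  1.  1.3] gap 0.0155 -> travel [-0.0326 -0.0861  0.0037] turn -0.71
0.267 t 3.9 tcp [0.5156 0.1737 0.0977] ydir 0.819 j6 -0.5 F [0.  1.  1.3] gap 0.0155 -> travel [-0.0407 -0.0947  0.0037] turn -0.799
0.178 t 3.9 tcp [0.5156 0.1737 0.0977] ydir 0.819 j6 -0.5 F [0.  1.  1.3] gap 0.0155 -> travel [-0.0494 -0.1025  0.0037] turn -0.888
0.089 t 3.9 tcp [0.5156 0.1737 0.0977] ydir 0.819 j6 -0.5 F [0.  1.  1.3] gap 0.0155 -> travel [-0.0588 -0.1095  0.0037] turn -0.977
-0.0 t 3.9 tcp [0.5156 0.1737 0.0977] ydir 0.819 j6 -0.5 F [0.  1.  1.3] gap 0.0155 -> travel [-0.0688 -0.1156  0.0037] turn -1.066
```

Knob gripped. I'll swing it along the arc to just before the ball and check there.

>>> jog_arm([
  [-0.0012, -0.0117, 0],
  [-0.0028, -0.0233, 0],
  [-0.0053, -0.0348, 0],
  [-0.0089, -0.0459, 0],
  [-0.0135, -0.0567, 0],
  [-0.019, -0.0671, 0],
  [-0.0254, -0.0769, 0],
  [-0.0326, -0.0861, 0],
  [-0.0407, -0.0947, 0],
  [-0.0407, -0.0947, 0],
], turn=[-0.088, -0.177, -0.266, -0.355, -0.444, -0.533, -0.621, -0.71, -0.799, -0.799])

```text
t: 5.15
tcp_pos: [0.4814, 0.0763, 0.0978]
ee_rot: [0.001, -0.023, 1.0, 0.0]
force: [3.2, 0.4, -1.0]
finger_gap: 0.0159
grip_force: 10.0
```

```bash
python3 -c "
from h import *
P=np.array([.6125,.083]);th0=.314
o=get_obs();k=np.array(o['tcp_pos'])
a0=np.pi-np.arctan2(k[1]-P[1],k[0]-P[0])+th0;print('a0',a0, np.linalg.norm(k[:2]-P), o['finger_gap'],o['grip_force'])
for a in [.178,.089,0,-.03]:
    q=P+.132*np.array([np.cos(np.pi+th0-a),np.sin(np.pi+th0-a)])
    print(round(a,3),end=' ');mv([*q,k[2]],np.pi/2+th0-a)
"
```

```text
a0 6.545925997401067 0.13125703048802215 0.015909373977952477 9.999366849660873
0.178 t 5.15 tcp [0.4814 0.0763 0.0978] ydir 1.617 j6 -1.46 F [ 3.2  0.4 -1. ] gap 0.0159 -> travel [ 0.0002 -0.0112 -0.    ] turn -0.09
0.089 t 5.15 tcp [0.4814 0.0763 0.0978] ydir 1.617 j6 -1.46 F [ 3.2  0.4 -1. ] gap 0.0159 -> travel [-0.0014 -0.0228  0.    ] turn -0.179
0 t 5.15 tcp [0.4814 0.0763 0.0978] ydir 1.617 j6 -1.46 F [ 3.2  0.4 -1. ] gap 0.0159 -> travel [-0.004  -0.0343  0.    ] turn -0.268
-0.03 t 5.15 tcp [0.4814 0.0763 0.0978] ydir 1.617 j6 -1.46 F [ 3.2  0.4 -1. ] gap 0.0159 -> travel [-0.0051 -0.0381  0.    ] turn -0.298
```

>>> jog_arm([
  [-0.001, -0.011, 0],
  [-0.003, -0.023, 0],
  [-0.005, -0.034, 0],
  [-0.006, -0.038, 0],
  [-0.006, -0.038, 0],
], turn=[-0.09, -0.18, -0.268, -0.268, -0.268])

```text
t: 5.78
tcp_pos: [0.4882, 0.0421, 0.0975]
ee_rot: [0.0, -0.154, 0.988, 0.003]
force: [0.1, 21.3, 1.3]
finger_gap: 0.02
grip_force: 10.0
```

```bash
python3 -c "
from h import *
mv([.487,.041,.1],1.885)
c=get_calibration('wrist');p,d=camera('wrist');cv2.imwrite('pics/w2.png',p[:,:,::-1])"
```

```text
t 5.78 tcp [0.4882 0.0421 0.0975] ydir 1.881 j6 -1.81 F [ 0.1 21.3  1.3] gap 0.02 -> travel [ 0.0014 -0.0007 -0.0025] turn -0.004
```

View pics/w2.png

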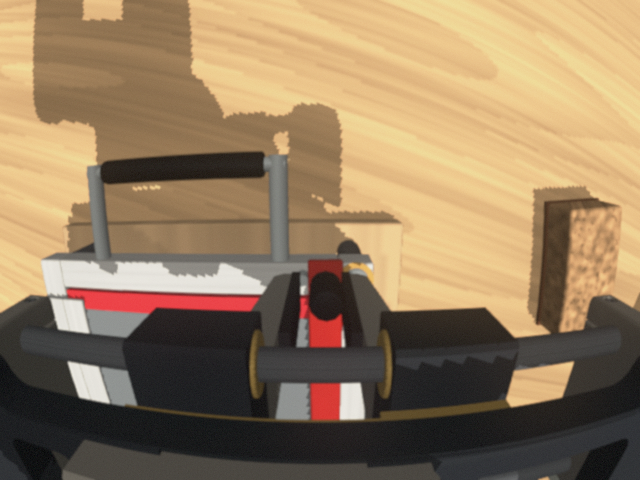

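The keeper bar lies parallel to the frame edge, with the knob at about (325,290) and 21 N pushing against the stop. The grip bar's ends are at about (104,173) and (265,164). I'll measure the bar, relax the push and release.

```bash
python3 -c "
from h import *
c=get_calibration('wrist')
a=wray(c,104,173,.075);b=wray(c,265,164,.075);k=wray(c,326,283,.119);print(a,b,(a+b)/2,np.linalg.norm(a-b),k)
d=b-a;print('yaw',np.arctan2(-d[0],d[1]))"
```

```text
[ 0.46934637 -0.09555751  0.075     ] [ 0.4395133  -0.00387846  0.075     ] [ 0.45442984 -0.04971798  0.075     ] 0.09641089721868122 [0.47625393 0.04025597 0.119     ]
yaw 0.3146006583814981
```

>>> jog_arm([
  [0, 0.003, 0],
  [0, 0.003, 0],
  [0, 0.003, 0],
], turn=[0, 0, 0])

```text
t: 6.2
tcp_pos: [0.4874, 0.0444, 0.0976]
ee_rot: [0.0, -0.155, 0.988, 0.002]
force: [0.7, 14.3, -1.0]
finger_gap: 0.0157
grip_force: 10.0
```

>>> jog_arm([
  [0, 0.003, 0],
  [0, 0.003, 0],
  [0, 0.003, 0],
  [0, 0.003, -0.03],
  [0, 0.003, -0.07],
  [0, 0.003, -0.11],
  [0, 0.003, -0.11],
], turn=[0, 0, 0, 0, 0, 0, 0], grip=40)

```text
t: 7.08
tcp_pos: [0.4885, 0.0446, 0.2105]
ee_rot: [0.003, -0.157, 0.988, -0.0]
force: [-0.1, -0.1, -0.3]
finger_gap: 0.0366
grip_force: 0.0
```

```bash
python3 -c "
from h import *
mv([.4544,-.051,.2],.3146)
c=get_calibration('wrist');p,d=camera('wrist');cv2.imwrite('pics/w3.png',p[:,:,::-1])"
```

```text
t 7.08 tcp [0.4885 0.0446 0.2105] ydir 1.885 j6 -1.8 F [-0.1 -0.1 -0.3] gap 0.0366 -> travel [ 0.062  -0.0804  0.0102] turn 1.571
```

View pics/w3.png

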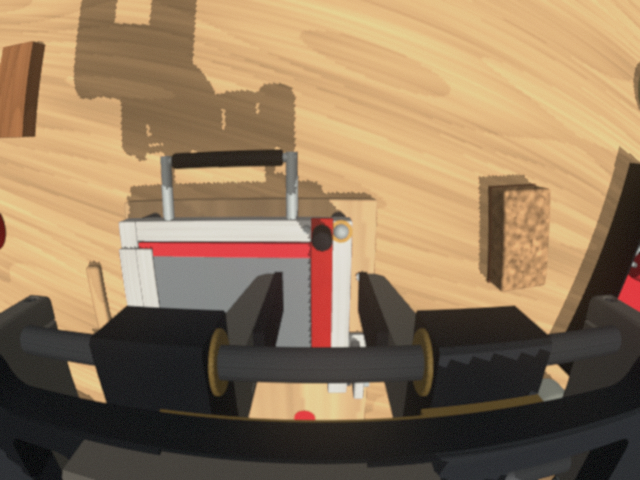

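The keeper is shut along the board's edge, and the ball is visible just outside the bar at (341,231). The grip bar spans (173,160)–(283,157).

```bash
python3 -c "
from h import *
c=get_calibration('wrist')
a=wray(c,173,159.5,.075);b=wray(c,283,157,.075);print(a,b,(a+b)/2,np.linalg.norm(a-b))
d=b-a;print('yaw',np.arctan2(-d[0],d[1]))"
```

```text
[ 0.46617979 -0.09537258  0.075     ] [ 0.43793181 -0.0042445   0.075     ] [ 0.4520558  -0.04980854  0.075     ] 0.09540583692318298
yaw 0.30058838514156266
```

>>> jog_arm([
  [0.03, -0.04, 0],
  [0.062, -0.08, 0],
  [0.062, -0.08, 0],
  [0.062, -0.08, 0],
  [0.062, -0.08, 0],
  [0.062, -0.08, 0],
  [0.062, -0.08, 0],
  [0.062, -0.08, 0],
  [0.062, -0.08, 0.03],
  [0.062, -0.08, 0.03],
  [0.062, -0.08, 0.03],
], turn=[0.18, 0.36, 0.54, 0.72, 0.9, 1.08, 1.26, 1.44, 1.571, 1.571, 1.571], grip=45)

```text
t: 8.5
tcp_pos: [0.4521, -0.0507, 0.1774]
ee_rot: [-0.001, 0.586, 0.81, -0.0]
force: [0.8, 0.7, 0.2]
finger_gap: 0.0416
grip_force: 0.0
```

```bash
python3 -c "
from h import *
mv([.4544,-.051,.059],.3146)"
```

```text
t 8.5 tcp [ 0.4521 -0.0507  0.1774] ydir 0.318 j6 -0.43 F [0.8 0.7 0.2] gap 0.0416 -> travel [-0.0011  0.0022  0.1184] turn 0.003
```

>>> jog_arm([
  [0, 0.001, 0.03],
  [0, 0.001, 0.06],
  [0, 0.001, 0.09],
  [0, 0.001, 0.11],
  [0, 0.001, 0.12],
  [0, 0.001, 0.12],
], turn=[0, 0, 0, 0, 0, 0])

```text
t: 9.25
tcp_pos: [0.4535, -0.0504, 0.0577]
ee_rot: [-0.0, 0.587, 0.81, -0.0]
force: [-0.7, -0.3, 0.5]
finger_gap: 0.0411
grip_force: 0.0
```

>>> jog_arm([
  [0, 0, 0],
  [0, 0, 0],
  [0, 0, 0],
  [0, 0, 0],
  [0, 0, 0],
  [0, 0, 0],
], turn=[0, 0, 0, 0, 0, 0], grip=0, grip_force=25)

```text
t: 10.0
tcp_pos: [0.454, -0.0503, 0.058]
ee_rot: [0.0, 0.587, 0.809, 0.0]
force: [1.3, 1.0, 6.4]
finger_gap: 0.0131
grip_force: 25.0
```

```bash
python3 -c "
from h import *
o=get_obs();k=np.array(o['tcp_pos']);r=rot(o['ee_rot']);u=np.array([np.cos(.314),np.sin(.314),0]);print('F radial',o['force']@u,o['force'],o['finger_gap'],o['grip_force'],k)
for a in np.linspace(0,np.pi/2,25)[1:]:
    q=.212*((1-np.cos(a))*u+np.sin(a)*np.array([0,0,1]));print(round(a,2),r.inv().apply(q).round(3).tolist())
"
```

```text
F radial 1.5572417830991314 [1.31496623 0.9925675  6.43990278] 0.013074709546017782 24.99977856874466 [ 0.45400889 -0.05031746  0.05800118]
0.07 [-0.0, 0.0, -0.014]
0.13 [-0.0, 0.002, -0.028]
0.2 [-0.0, 0.004, -0.041]
0.26 [-0.0, 0.007, -0.055]
0.33 [-0.0, 0.011, -0.068]
0.39 [-0.0, 0.016, -0.081]
0.46 [-0.0, 0.022, -0.094]
0.52 [-0.0, 0.029, -0.106]
0.59 [-0.0, 0.036, -0.118]
0.65 [-0.0, 0.044, -0.129]
0.72 [-0.0, 0.053, -0.14]
0.79 [-0.0, 0.062, -0.15]
0.85 [-0.0, 0.072, -0.159]
0.92 [-0.0, 0.083, -0.168]
0.98 [-0.0, 0.094, -0.176]
1.05 [-0.0, 0.106, -0.183]
1.11 [-0.0, 0.118, -0.19]
1.18 [-0.0, 0.131, -0.196]
1.24 [-0.0, 0.144, -0.201]
1.31 [-0.0, 0.157, -0.205]
1.37 [-0.0, 0.171, -0.208]
1.44 [-0.0, 0.185, -0.21]
1.51 [-0.0, 0.198, -0.211]
1.57 [-0.0, 0.212, -0.212]
```

>>> jog_arm([
  [0, 0, -0.007],
  [0, 0, -0.014],
  [0, 0.002, -0.028],
  [0, 0.004, -0.041],
  [0, 0.007, -0.055],
  [0, 0.011, -0.068],
  [0, 0.011, -0.068],
], turn=[0, 0, 0, 0, 0, 0, 0])

```text
t: 10.88
tcp_pos: [0.4647, -0.0468, 0.1266]
ee_rot: [0.001, 0.587, 0.809, 0.001]
force: [6.7, 1.0, -5.0]
finger_gap: 0.0133
grip_force: 25.0
```

```bash
python3 -c "
from h import *
mv([.4540,-.0503,.058],.314)
p,d=camera('side');cv2.imwrite('pics/s2.png',cv2.resize(p[130:330,220:460,::-1],None,fx=2.5,fy=2.5))"
```

```text
t 10.88 tcp [ 0.4647 -0.0468  0.1266] ydir 0.315 j6 -0.42 F [ 6.7  1.  -5. ] gap 0.0133 -> travel [ 0.0001 -0.0114  0.0686] turn 0.001
```

View pics/s2.png

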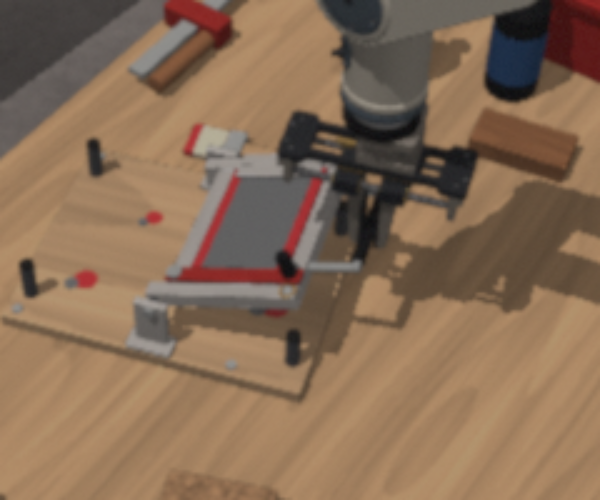

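The frame is lifting, held by the grip bar, with the keeper shut and clearances fine. I'll continue along the arc.

>>> jog_arm([
  [0, 0.005, -0.013],
  [0, 0.011, -0.026],
  [0, 0.018, -0.038],
  [0, 0.025, -0.05],
  [0, 0.033, -0.061],
  [0, 0.042, -0.072],
  [0, 0.051, -0.082],
  [0, 0.061, -0.091],
  [0, 0.072, -0.1],
  [0, 0.083, -0.108],
  [0, 0.095, -0.115],
  [0, 0.107, -0.122],
], turn=[0, 0, 0, 0, 0, 0, 0, 0, 0, 0, 0, 0])

```text
t: 12.42
tcp_pos: [0.565, -0.0146, 0.2476]
ee_rot: [-0.0, 0.587, 0.809, -0.001]
force: [3.9, -6.2, -7.0]
finger_gap: 0.0132
grip_force: 25.0
```

```bash
python3 -c "
from h import *
o=get_obs();u=np.array([np.cos(.314),np.sin(.314),0])
s=(o['tcp_pos']-np.array([.4540,-.0503,.058]));print('theta by x',np.arccos(1-s@u/.212),'by z',np.arcsin(s[2]/.212))
mv(np.array([.4540,-.0503,.058])+.212*u+[0,0,.212],.314)"
```

```text
theta by x 1.1039851835174408 by z 1.1069030610390427
t 12.43 tcp [ 0.565  -0.0146  0.2476] ydir 0.315 j6 -0.34 F [ 3.9 -6.2 -7. ] gap 0.0132 -> travel [ 0.0002  0.0953 -0.0227] turn 0.001
```

>>> jog_arm([
  [0, 0.013, -0.006],
  [0, 0.026, -0.011],
  [0, 0.041, -0.0155],
  [0, 0.053, -0.0185],
  [0, 0.066, -0.0205],
  [0, 0.076, -0.022],
  [0, 0.0845, -0.0225],
  [0, 0.091, -0.0225],
  [0, 0.095, -0.0225],
  [0, 0.095, -0.0225],
  [0, 0.095, -0.0225],
  [0, 0.095, -0.0225],
], turn=[0, 0, 0, 0, 0, 0, 0, 0, 0, 0, 0, 0])

```text
t: 13.92
tcp_pos: [0.6554, 0.0144, 0.2702]
ee_rot: [0.0, 0.588, 0.809, -0.001]
force: [1.9, -5.2, -0.4]
finger_gap: 0.0134
grip_force: 25.0
```

>>> jog_arm([
  [0, 0, 0],
  [0, 0, 0],
  [0, 0, 0],
  [0, 0, 0],
  [0, 0, 0],
  [0, 0, 0],
], turn=[0, 0, 0, 0, 0, 0])

```text
t: 14.68
tcp_pos: [0.6554, 0.0144, 0.2702]
ee_rot: [0.0, 0.588, 0.809, -0.001]
force: [2.2, -6.5, -0.8]
finger_gap: 0.013
grip_force: 25.0
```

```bash
python3 -c "
from h import *
o=get_obs();u=np.array([np.cos(.314),np.sin(.314),0])
s=(o['tcp_pos']-np.array([.4540,-.0503,.058]));print('theta by x',np.arccos(1-s@u/.212),s,o['grip_force'],o['force'])
p,d=camera('side');q,d2=camera('scene');cv2.imwrite('pics/s3.png',np.hstack([cv2.resize(p[130:330,200:360,::-1],None,fx=2.4,fy=2.4),cv2.resize(q[130:330,250:410,::-1],None,fx=2.4,fy=2.4)]))"
```

```text
theta by x 1.5684208709904826 [0.20137358 0.06465221 0.21218329] 24.998631477355957 [ 2.24496572 -6.48630771 -0.75582006]
```

View pics/s3.png

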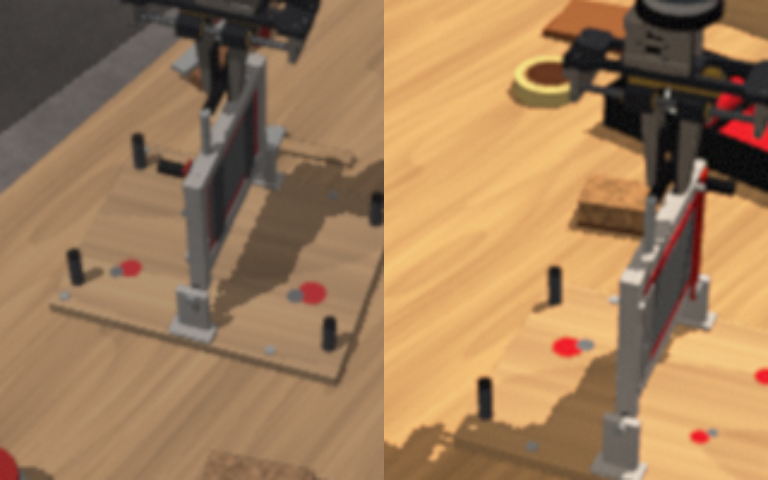

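Both views show the frame upright, held by the grip bar, with the board seated and the keeper shut. It has been still for over 0.5 s, so I'll hand it in.

```bash
python3 -c "
from bench import *
print(sign_off())"
```

```text
the job is handed in; nothing more can be done
None
```

The keeper is snapped shut and the frame is held by the grip bar at about 1.57 rad with the board in its seat; I handed the job in at about 15 s of the 56 s allowed, and no verdict came back.

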